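Dock the gourd under the dispenser and hold the dosing plunger at the set dose

TASK

Slide the tray with the gourd along its rails until it clicks fully home under the hopper's chute. Then press the round plunger cap straight down until its top is level with the top of the collar on the gauge rod beside it, without pushing it well past the collar, and keep it steady at that height for three seconds and on: finish while still holding it down, with the tray still home. Leave everything else on the flap where it stands.

Things in the scene. Friction and masses are not known exactly. Their poses are not given: they have to be found in the camera images.
- station: Dosing station, fixed: pine base board 12 mm thick, x -80..+100, y -220..+240 mm in this frame, with two rails along its y, a hopper on a column and a plunger tower (60 x 64 mm, 108 mm high, at x 0, y -150 mm). Origin on the flap surface straight below the hopper's chute, z up. The tray slides towards -y.
- hopper_top (a point): Top of the small knob of the hopper, over the station origin, 269 mm above the flap. The hopper is round, 98 mm across at most: chute 42 mm across from 124 to 150 mm high, widening above. Its column (18 x 40 mm, 257 mm high) stands at station x +88 mm, y 0.
- tray (a joint): Travel of the tray along the rails, m: starts between 0 and 0.035 (away from the hopper); 0.10 = fully home against the stop. Grows along station -y. A spring detent and friction resist with up to about 6 N; the ridge is met at about 0.07 and passed at 0.088; from about 0.09 the tray snaps home by itself and stays. Let go short of that, it slips back to about 0.07.
- tray_plate (a point): Middle of the top edge of the outer (station +y) face of the tray's upright push plate: 64 mm wide along station x, 12 mm thick, its top 82 mm above the flap, free down to the tray floor at 32 mm. At travel 0 it is at station (0, +215) mm, at home (0, +115) mm. The gourd (64 mm across, top 102 mm high), fixed to the tray, is centred 115 mm from this face towards -y.
- plunger (a joint): Depth of the plunger, m: 0 released (up), 0.040 bottomed, moving straight down. It springs back when let go. Force about 4 N at first, 6.8 N at 12 mm, 10 N at 26 mm.
- plunger_top (a point): Centre of the flat top of the plunger's wooden cap, a disc 46 mm across and 14 mm thick, on a steel stem; 165 mm above the flap when released, at station x 0, y -150 mm.
- collar_top (a point): Centre of the top face of the dark steel collar (28 mm across, 10 mm high, with a small side screw) fixed on the gauge rod at station x +55, y -150 mm. Its height varies: the top is 139 to 153 mm above the flap, i.e. 12 to 26 mm below the released cap. The 8 mm rod goes on through it up to 172 mm. It cannot be moved.
- bowl: Bystander: small glass bowl, 100 mm across, 45 mm high; origin under its centre.
- spare_holder: Bystander: rubberwood gourd holder, a round cup on a disc, 84 mm across, 45 mm high; origin under its centre.
- cup: Bystander: white cup, 72 mm across, 60 mm high; origin under its centre.
- yerbera: Bystander: green plastic yerbera, square 91 mm, 140 mm high with its clip-on lid; origin under its centre.
- bombilla: Bystander: steel bombilla lying flat, about 190 mm long along its x, 8 mm high; origin on the flap, near its middle.
- sugar_jar: Bystander: glass jar with steel cap, 64 mm across, 75 mm high; origin under its centre.
- tin: Bystander: flat aluminium tin 75 x 55 x 40 mm; origin under its centre.

How it is judged (in metres and radians):
On the way, in this order (a step that is already met when the one before it is completed fails the run):
1. the tray has clicked home, the plunger not yet pressed to the collar (value of joint tray above 0.096 m and value of joint plunger below 0.006 m), for 0.2 s.
2. the robot holds the plunger cap level with the collar (within 4 mm) for 2.5 s, tray home (z of plunger_top in the frame of collar_top between -0.004 and 0.004 m and value of joint tray above 0.096 m and contact force between any of the fingers, the arm and plunger above 2 N), for 2.5 s.
At the end, for the whole second after the job is handed in: The tray is home (travel above 96 of 100 mm), and the robot is still pressing the plunger cap (more than 2 N), steady, its top within 4 mm of the height of the collar's top (all of step 2 and velocity of joint plunger between -0.01 and 0.01 m/s); the arm keeps its last pose, push and grip.
It fails at once if the plunger is pushed more than 9 mm past the collar (z of plunger_top in the frame of collar_top below -0.009 m).
It fails at once if a bystander is shifted by more than 30 mm (distance of any of bowl, spare_holder, cup, yerbera, bombilla, sugar_jar, tin from where it was at the start of the episode above 0.03 m).
It also fails if it takes over 56 s, if anything falls off the work surface, if the arm or the gripper's body presses on something with over 40 N, if the wrist force passes 120 N, or if a joint passes its speed limit or range.

ROBOT

A 6-joint arm with a two-finger parallel gripper is mounted at the origin on the work surface. World frame = base frame: x ahead of the robot, y to its left, z up, the work surface at z = 0. Lengths are in mm, angles in rad, forces in N, time in s.
With the tool pointing down it reaches from about 300 to 850 mm from the base axis. Payload 5.4 kg.
Tool frame: the origin (TCP) lies on the centre line of the jaws, within the pads' length; the fingertips stand 8 mm ahead of it and the grasp point (between the pads) lies 11 mm behind it; z points along the fingers, y is the line along which they close (so a half turn about z gives the same grasp; the last joint's range is limited). The gripper opens to 85 mm and grips with 20 to 120 N. Pads are 22 mm wide; open, the fingers measure 114 mm over their backs; the gripper's body (76 mm by 85 mm) begins 54 mm behind the grasp point. The pads swing forward as they close: fully open they stand 13 mm farther back than shut.
Start: joints at [1.1, 0.158, 1.597, -0, 1.386, -0.21], TCP at [148.277, 555.536, 215.999] pointing down, gripper open.
Joint ranges: [-2.91, 2.91], [-0.94, 2.29], [0.18, 2.7], [-1.29, 4.43], [0.17, 2.64], [-3, 3]. Speed limits (rad/s): [2.57, 2.57, 3.14, 3.14, 3.14, 3.14].

INTERFACE

Orientations are given as a rotation vector (axis times angle).
In Python, from bench import get_state, vision, sign_off gives the robot as it stands.
- The arm moves only by the tool servo_tool, never from a script. Its arguments are lists of equal length, an entry for each row: "slide": the shift along the tool's x, y, z scaled (see below), a list of three; "spin": the turn about the tool's z scaled (see below); "fingers": the opening, from 0 (shut) to 1 (fully open). In form: {"slide": [[dx, dy, dz], ...], "spin": [spin, ...], "fingers": [fingers, ...]}. A call has 1 to 20 rows; each row shifts and turns the commanded pose from where the row before left it, along the tool's axes as they then stand; what a row does not reach is not made up. The controller multiplies each number of a shift by 30 mm and each number of a turn by 0.12 rad. A row lasts 1/12 s, in which the tool goes at most 41.7 mm and 7.16 degrees, less where a joint would pass 70% of its speed; a pose out of reach is approached as far as the arm can. A call with a number of a shift or a turn outside -1 to 1 is refused whole. A call with a gripper value outside its range is refused whole. The fingers move at their own pace and stop on an object; "grip_force" is the grip in N (left out, the last holds). Time passes only in rows, so rows that do not move let the fingers close. It gives the time, the measured TCP pose, the force, the opening and the grip force at its end, in the units of the state.
- get_state(): the state, without advancing time (a new reading comes with each control period).
- vision.capture(name): name is "side" or "top" or "wrist"; returns the picture (384x512x3 uint8, red, green, blue); there is no depth.
- vision.camera_model(name): a dict with "camera_matrix" (3x3 intrinsics, pixels), "cam_to_world" (4x4, takes a point from camera to world coordinates). Camera axes: x right, y down, z forward; pixel columns grow to the right and rows downward; lengths in mm; the calibration is good to about 2 mm. A picture is of the moment at which its call begins: read the wrist's pose just before it. camera_model takes no time and is no camera call; for the wrist camera it gives the pose at the moment of the call.
- sign_off(): hands the job in; it is judged then, once.
The state is a dict: "clock": time; "joint_pos": joint angles; "joint_vel": joint speeds; "effort": joint torques, N m; "position": TCP position; "eef_rot": TCP orientation; "ft_force": force on the tool from outside, world axes, zero at the start; "wrist_torque": the same for the moment, N m; "grip_width": opening from 0.0 (shut) to 1.0 (fully open); "grasp_force": force on a finger pad.
Only numpy, scipy, OpenCV 4.12 (cv2) and the standard library are available. Lean on these libraries where they do the work, as an engineer would, in place of code of your own. Each camera call takes 0.05 s, during which the arm holds its last target. There are 200 camera calls.

## Working session

There is one attempt and no reset: what is moved stays moved. The work goes in short steps, Python scripts to look and compute and a tool call to move; the robot and the scene stay as the last step left them, time stands still between calls to the robot, and variables do not carry over. Pictures are saved under pics/ and viewed, at most 10 in all, crops included, and the job is handed in when it is done.

Besides the shell and the picture viewer there is one more tool, called in YAML: its name, and indented under it one key for each argument. servo_tool: Moves the arm, as the interface text tells. Its arguments: {"type":"object","properties":{"slide":{"type":"array","items":{"type":"array","items":{"type":"number","minimum":-1,"maximum":1}}},"spin":{"type":"array","items":{"type":"number","minimum":-1,"maximum":1}},"fingers":{"type":"array","items":{"type":"number"}},"grip_force":{"type":"number"}},"required":["slide","spin","fingers"]}

```bash
mkdir -p pics; cat > h.py <<'E'
import numpy as np, cv2
from bench import get_state, vision, sign_off
def ray(m,u,v):
    K=np.array(m["camera_matrix"]);T=np.array(m["cam_to_world"])
    d=T[:3,:3]@np.linalg.solve(K,[u,v,1.]);return T[:3,3],d
def onz(m,u,v,z):
    o,d=ray(m,u,v);return o+d*(z-o[2])/d[2]
def proj(m,p):
    K=np.array(m["camera_matrix"]);T=np.linalg.inv(np.array(m["cam_to_world"]))
    q=K@(T[:3,:3]@np.array(p,float)+T[:3,3]);return q[:2]/q[2]
def tri(rs):
    A=0;b=0
    for o,d in rs:
        d=d/np.linalg.norm(d);P=np.eye(3)-np.outer(d,d);A=A+P;b=b+P@o
    return np.linalg.solve(A,b)
E
python3 - <<'E'
from h import *
print({k:np.round(v,3) for k,v in get_state().items()})
for n in("top","side"):
    m=vision.camera_model(n);im=vision.capture(n);np.save(n,im)
    print(n,np.round(m["camera_matrix"],1).tolist(),np.round(m["cam_to_world"],2).tolist())
    cv2.imwrite(f"pics/{n}0.png",cv2.resize(im[:,:,::-1],(800,600),interpolation=cv2.INTER_CUBIC))
E
```

```text
{'clock': np.float64(0.0), 'joint_pos': array([ 1.1  ,  0.159,  1.598, -0.   ,  1.386, -0.21 ]), 'joint_vel': array([ 0.   ,  0.001,  0.   , -0.   ,  0.001,  0.001]), 'effort': array([ 2.0000e-03, -3.9601e+01, -3.3143e+01, -0.0000e+00,  8.0000e-03,
       -0.0000e+00]), 'position': array([147.992, 554.978, 215.005]), 'eef_rot': array([-4.080e-01, -3.114e+00,  3.000e-03]), 'ft_force': array([ 0.179,  0.014, -0.452]), 'wrist_torque': array([ 0.034,  0.043, -0.044]), 'grasp_force': np.float64(0.0), 'grip_width': np.float64(1.002)}
top [[466.0, 0.0, 256.6], [0.0, 466.0, 196.4], [0.0, 0.0, 1.0]] [[0.01, -0.99, 0.16, 298.22], [-1.0, -0.01, -0.01, 67.27], [0.01, -0.16, -0.99, 1580.13], [0.0, 0.0, 0.0, 1.0]]
side [[412.1, 0.0, 251.7], [0.0, 412.1, 197.6], [0.0, 0.0, 1.0]] [[0.99, -0.08, 0.12, 422.29], [-0.15, -0.62, 0.77, -738.99], [0.01, -0.78, -0.63, 816.54], [0.0, 0.0, 0.0, 1.0]]
```

View pics/top0.png

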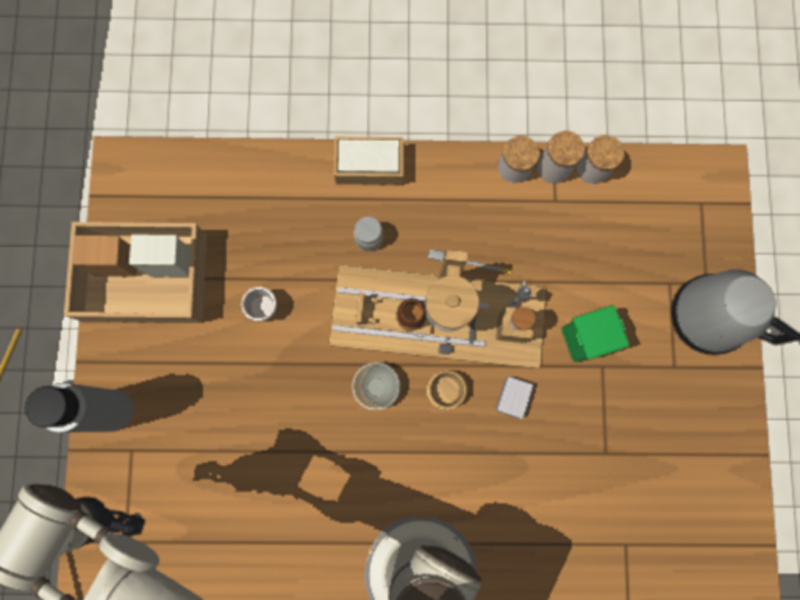

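View pics/side0.png

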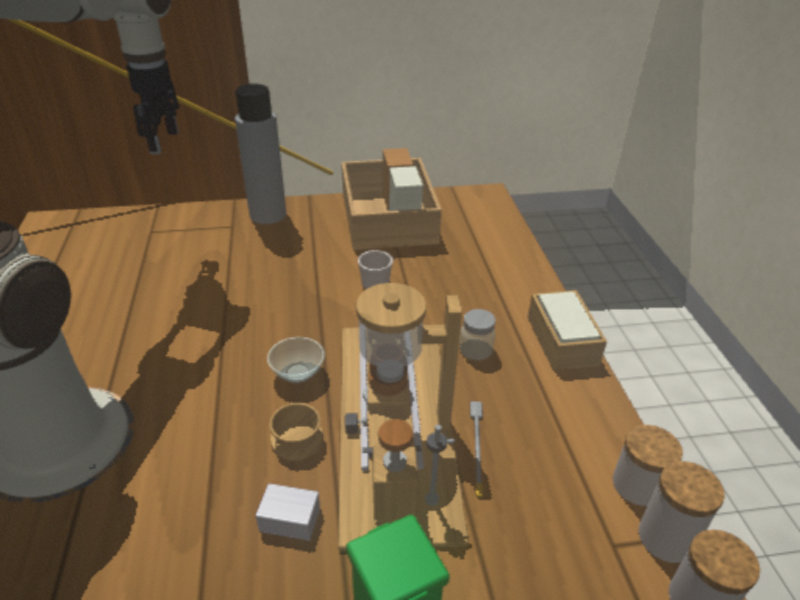

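The top view shows the station: knob (453,300), cap (524,318), board corners (340,266), (331,345), (541,366). The tray plate is at about (370,308) and the yerbera at (597,333). In the side view the knob is at (391,298), the cap at (396,432) and the collar at about (437,440).

```bash
python3 - <<'E'
from h import *
mt=vision.camera_model("top");ms=vision.camera_model("side");s=.64
T=lambda u,v:ray(mt,u*s,v*s);S=lambda u,v:ray(ms,u*s,v*s)
k=tri([T(453,300),S(391,298)]);c=tri([T(524,318),S(396,432)])
print("knob",k,"cap",c)
for p in[(340,266),(331,345),(541,366)]:print("corner",onz(mt,p[0]*s,p[1]*s,12))
print("knob z269",onz(mt,453*s,300*s,269),onz(ms,391*s,298*s,269),"cap165",onz(mt,524*s,318*s,165),onz(ms,396*s,432*s,165))
for n,b in(("top",(195,150,365,245)),("side",(200,170,320,350))):
    im=np.load(n+".npy")[b[1]:b[3],b[0]:b[2],::-1]
    f=min(800/im.shape[1],600/im.shape[0]);cv2.imwrite(f"pics/{n}c.png",cv2.resize(im,None,fx=f,fy=f,interpolation=cv2.INTER_CUBIC));print(n,f)
E
```

```text
knob [528.87578483 -45.36927648 266.85404108] cap [ 513.83310269 -194.63769257  161.75358022]
corner [647.0626424  181.47915985  12.        ]
corner [472.2018873  197.02942069  12.        ]
corner [ 431.24868101 -257.09752814   12.        ]
knob z269 [528.69723051 -45.1906678  269.        ] [528.26117534 -48.117441   269.        ] cap165 [ 512.53782427 -194.02460617  165.        ] [ 514.17764781 -197.23130979  165.        ]
top 4.705882352941177
side 3.3333333333333335
```

View pics/topc.png

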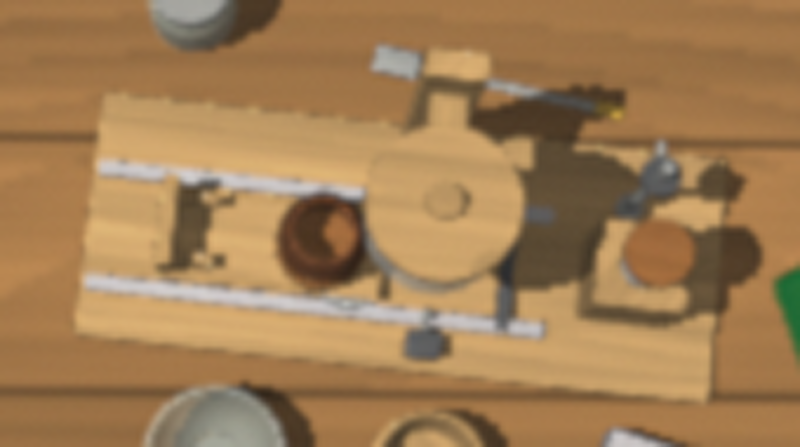

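```bash
python3 - <<'E'
from h import *
mt=vision.camera_model("top");ms=vision.camera_model("side");s=.64
print("bottle base",onz(ms,265*s,215*s,0),"bottle top tri",tri([ray(mt,52*s,407*s),ray(ms,253*s,92*s)]))
print("cup",onz(mt,259*s,301*s,60),"bowl",onz(mt,377*s,385*s,45),"jar",onz(mt,369*s,228*s,75))
y=np.array([.0893,.996]);O=np.array([528.5,-47.5])
f=4.706
for u,v in[(158,228),(165,222),(178,222)]:
    p=onz(mt,195+u/f,150+v/f,82);print("plate",p,"sta y",(p[:2]-O)@y,"x",(p[:2]-O)@[.996,-.0893])
print("wristcam",np.round(vision.camera_model("wrist")["cam_to_world"],2).tolist())
E
```

```text
bottle base [322.45649657 657.05992992   0.        ] bottle top tri [329.40968807 650.26270625 305.86885396]
cup [558.72368661 347.2353617   60.        ] bowl [385.18107621  95.84290156  45.        ] jar [716.64516532 116.9770785   75.        ]
plate [538.04525877 138.6377719   82.        ] sta y 186.24561242321732 x -7.115025294569229
plate [542.30062246 133.87739875  82.        ] sta y 181.884284744012 x -2.451581740658316
plate [542.39911714 124.89212697  82.        ] sta y 172.94374961868303 x -1.551096263634005
wristcam [[0.26, 0.93, 0.28, 77.4], [0.97, -0.25, -0.08, 573.67], [-0.0, 0.29, -0.96, 373.71], [0.0, 0.0, 0.0, 1.0]]
```

View pics/sidec.png

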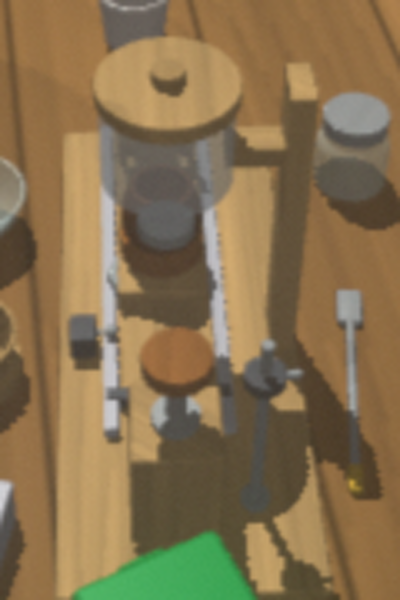

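servo_tool:
  slide:
    - [0,0,0]
    - [0,0,0]
    - [-0.9,-0.65,0]
    - [-0.9,-0.65,0]
    - [-0.9,-0.65,0]
    - [-0.9,-0.65,0]
    - [-0.9,-0.65,0]
    - [-0.9,-0.65,0]
    - [-0.9,-0.65,0]
    - [-0.9,-0.65,0]
    - [-0.9,-0.65,0]
    - [-0.9,-0.65,0]
    - [-0.9,-0.65,0]
    - [-0.9,-0.65,0]
    - [-0.9,-0.65,0]
    - [-0.9,-0.65,0]
    - [-0.9,-0.65,0]
    - [-0.9,-0.65,0]
    - [0,0,0]
    - [0,0,0]
  spin: [-0.7,-0.7,0,0,0,0,0,0,0,0,0,0,0,0,0,0,0,0,0,0]
  fingers: [0,0,0,0,0,0,0,0,0,0,0,0,0,0,0,0,0,0,0,0]

```text
clock: 1.77
position: [550.0, 203.6, 215.2]
eef_rot: [-0.15, -3.137, 0.0]
ft_force: [-0.3, -0.1, -0.1]
grip_width: -0.0
grasp_force: 0.0
```

```bash
python3 - <<'E'
from h import *
s=get_state();print(s["clock"],np.round(s["position"],1),np.round(s["eef_rot"],3))
m=vision.camera_model("wrist");im=vision.capture("wrist");np.save("w1",im);np.save("w1T",m["cam_to_world"])
print(np.round(m["camera_matrix"],1).tolist())
y=np.array([.0893,.996]);x=np.array([.996,-.0893]);O=np.array([528.5,-47.5])
for a in(-32,32):
  for b in(186,115):
    p=O+x*a+y*b;print(a,b,proj(m,[*p,82])*800/512)
cv2.imwrite("pics/w1.png",cv2.resize(im[:,:,::-1],(800,600)))
E
```

```text
1.7667 [550.  203.6 215.2] [-0.15  -3.137  0.   ]
[[274.3, 0.0, 258.5], [0.0, 274.3, 190.5], [0.0, 0.0, 1.0]]
-32 186 [307.45276194 234.02504923]
-32 115 [203.26143221 234.53618305]
32 186 [313.59957767 322.51060713]
32 115 [215.57107691 322.95138674]
```

View pics/w1.png

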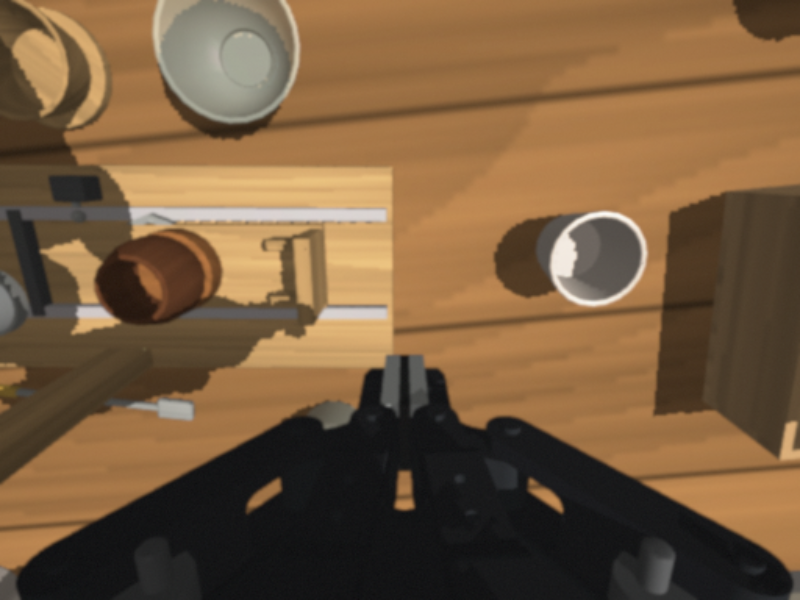

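The plate's outer top edge runs from about (311,231) to (311,318), matching the prediction for station y ≈ 186, and the tool is lined up with it. I'll go down and approach.

servo_tool:
  slide:
    - [0,0,0.9]
    - [0,0,0.9]
    - [0,0,0.9]
    - [0,0,0.9]
    - [0,0,0.9]
    - [0,0,0.9]
    - [0,-0.5,0]
    - [0,-0.5,0]
    - [0,-0.4,0]
    - [0,0,0]
    - [0,0,0]
  spin: [0,0,0,0,0,0,0,0,0,0,0]
  fingers: [0,0,0,0,0,0,0,0,0,0,0]

```text
clock: 2.73
position: [545.6, 163.4, 54.6]
eef_rot: [0.146, 3.137, 0.001]
ft_force: [-0.1, 0.5, 0.6]
grip_width: 0.0
grasp_force: 0.0
```

servo_tool:
  slide:
    - [0,-0.25,0]
    - [0,-0.25,0]
    - [0,-0.25,0]
    - [0,-0.25,0]
    - [0,-0.25,0]
    - [0,-0.25,0]
    - [0,-0.25,0]
    - [0,-0.25,0]
    - [0,-0.25,0]
    - [0,0,0]
  spin: [0,0,0,0,0,0,0,0,0,0]
  fingers: [0,0,0,0,0,0,0,0,0,0]

```text
clock: 3.57
position: [539.3, 95.8, 54.1]
eef_rot: [0.148, 3.138, 0.003]
ft_force: [0.4, 4.4, 1.1]
grip_width: -0.0
grasp_force: 2.0
```

servo_tool:
  slide:
    - [0,-0.17,0]
    - [0,-0.17,0]
    - [0,0,0]
  spin: [0,0,0]
  fingers: [0,0,0]

```text
clock: 3.82
position: [538.3, 84.2, 53.9]
eef_rot: [-0.147, -3.138, 0.002]
ft_force: [-0.6, 0.2, 0.6]
grip_width: 0.003
grasp_force: 0.0
```

servo_tool:
  slide:
    - [0,-0.17,0]
    - [0,0,0]
    - [0,0,0]
  spin: [0,0,0]
  fingers: [0,0,0]

```text
clock: 4.07
position: [538.0, 82.3, 54.0]
eef_rot: [0.147, 3.138, 0.006]
ft_force: [1.3, 9.1, 0.1]
grip_width: 0.007
grasp_force: 4.7
```

Force dropped at the snap, then rose to 9 N against the stop, so the tray is home. I'll back off, rise and go round the hopper on the robot side.

servo_tool:
  slide:
    - [0,0.8,0]
    - [0,0.8,0]
    - [0.8,0,-0.9]
    - [0.8,0,-0.9]
    - [0.8,0,-0.9]
    - [0.8,0,-0.9]
    - [0.8,0,-0.9]
    - [0.7,0,-0.9]
    - [0,-0.95,0]
    - [0,-0.95,0]
    - [0,-0.95,0]
    - [0,-0.95,0]
    - [0,-0.95,0]
    - [0,-0.95,0]
    - [0,0,0]
  spin: [0,0,0,0,0,0,0,0,0,0,0,0,0,0,0]
  fingers: [0,0,0,0,0,0,0,0,0,0,0,0,0,0,0]

```text
clock: 5.32
position: [385.7, -33.1, 216.1]
eef_rot: [0.154, 3.138, -0.004]
ft_force: [-0.8, 0.0, 0.7]
grip_width: 0.0
grasp_force: 0.0
```

servo_tool:
  slide:
    - [0,-0.95,0]
    - [0,-0.95,0]
    - [0,-0.95,0]
    - [0,-0.95,0]
    - [0,-0.95,0]
    - [0,-0.95,0]
    - [0,-0.95,0]
    - [-1,0,0]
    - [-1,0,0]
    - [-1,0,0]
    - [-1,0,0]
    - [0,0,0]
    - [0,0,0]
    - [0,0,0]
  spin: [0,0,0,0,0,0,0,0,0,0,0,0,0,0]
  fingers: [0,0,0,0,0,0,0,0,0,0,0,0,0,0]

```text
clock: 6.48
position: [486.6, -238.1, 215.6]
eef_rot: [-0.145, -3.137, -0.001]
ft_force: [0.1, 0.5, 0.0]
grip_width: 0.0
grasp_force: 0.0
```

```bash
python3 - <<'E'
from h import *
s=get_state();print(s["clock"],np.round(s["position"],1),np.round(s["eef_rot"],3))
m=vision.camera_model("wrist");im=vision.capture("wrist");np.save("w2",im);np.save("w2T",m["cam_to_world"])
cv2.imwrite("pics/w2.png",cv2.resize(im[:,:,::-1],(800,600),interpolation=cv2.INTER_CUBIC))
E
```

```text
6.4833 [ 486.6 -238.1  215.6] [-1.450e-01 -3.137e+00 -1.000e-03]
```

View pics/w2.png

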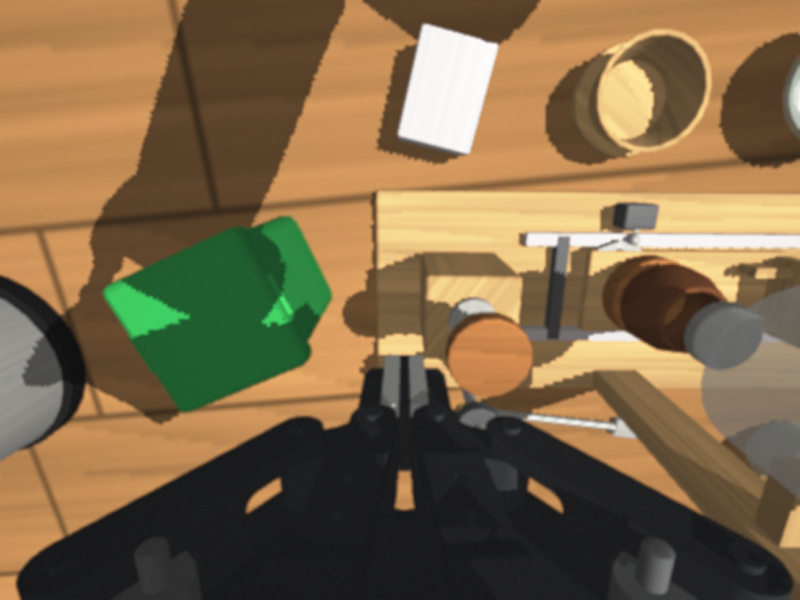

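servo_tool:
  slide:
    - [-1,-1,0]
    - [-1,-1,0]
    - [0,-1,0]
    - [0,0,0]
    - [0,0,0]
    - [0,0,0]
  spin: [0,0,0,0,0,0]
  fingers: [0,0,0,0,0,0]

```text
clock: 7.03
position: [536.8, -332.1, 216.4]
eef_rot: [0.147, 3.138, 0.001]
ft_force: [0.4, -0.5, 0.8]
grip_width: -0.001
grasp_force: 0.0
```

```bash
python3 - <<'E'
from h import *
s=get_state();print(s["clock"],np.round(s["position"],1))
m=vision.camera_model("wrist");im=vision.capture("wrist");np.save("w3",im);np.save("w3T",m["cam_to_world"])
K=m["camera_matrix"];m2={"camera_matrix":K,"cam_to_world":np.load("w2T.npy")}
print("cap from w2",onz(m2,490*.64,354*.64,165))
b=(300,150,500,300)
cv2.imwrite("pics/w3.png",cv2.resize(im[b[1]:b[3],b[0]:b[2],::-1],(800,600),interpolation=cv2.INTER_CUBIC))
E
```

```text
7.0333 [ 536.8 -332.1  216.4]
cap from w2 [ 511.66452683 -194.95718973  165.        ]
```

View pics/w3.png

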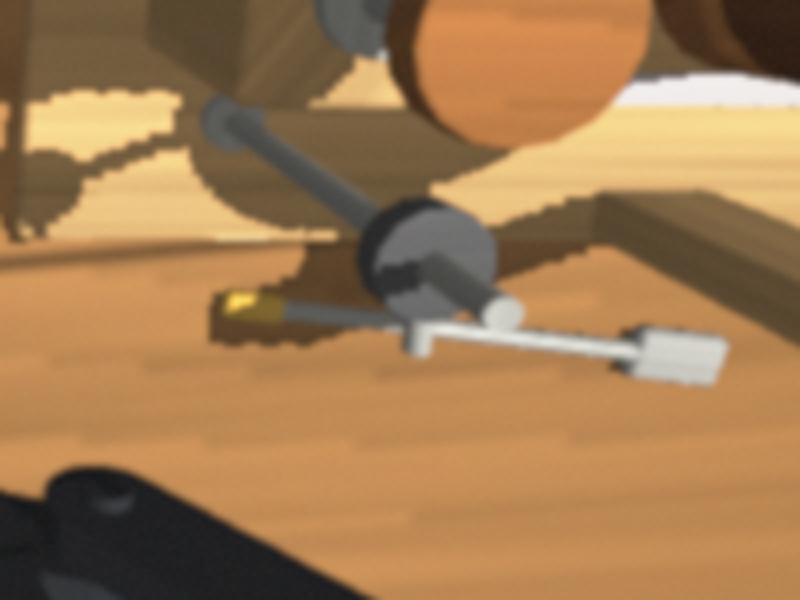

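The close-up shows the collar's top face centred near crop (438,262), the rod's top at (503,312) and its foot at (232,125). The cap is at about (532,35). The rod works as a scale for the collar's height.

```bash
python3 - <<'E'
from h import *
from scipy.optimize import minimize_scalar
K=vision.camera_model("wrist")["camera_matrix"];m={"camera_matrix":K,"cam_to_world":np.load("w3T.npy")}
im=np.load("w3.npy");P=lambda u,v:(300+u/4-.4,150+v/4-.4)
rt=onz(m,*P(503,312),172);print("rod top",rt,"foot",onz(m,*P(232,125),12))
for zt in(172,):
  for c in((436,260),(438,262),(440,264)):
    f=lambda z:np.hypot(*(proj(m,[rt[0],rt[1],z])-P(*c)))
    r=minimize_scalar(f,bounds=(100,172),method="bounded");print(c,r.x,r.fun)
# collar top: bright grey ellipse
h=cv2.cvtColor(im,cv2.COLOR_RGB2HSV);b=im[190:235,385:430]
# cap top
k=((h[...,0]<14)&(h[...,1]>120)&(h[...,2]>170)).astype(np.uint8);k[:, :395]=0;k[190:]=0;k[:,470:]=0;k[:130]=0
n,l,st,ce=cv2.connectedComponentsWithStats(k);i=1+np.argmax(st[1:,4]);print(st[i],ce[i])
c=onz(m,*ce[i],165);print("cap",c,"rod-cap",rt-c)
for zc in(139,143,147,150,153):print(zc,(proj(m,[rt[0],rt[1],zc])-[300,150]+.4)*4)
E
```

```text
rod top [ 568.26587638 -200.44140746  172.        ] foot [ 571.55673208 -199.59431695   12.        ]
(436, 260) 145.4611654207048 0.8017689599527628
(438, 262) 146.4319257916663 0.6868721511972729
(440, 264) 147.39538809527568 0.5719753424417935
[ 404  130   58   55 1721] [433.61882626 157.12783266]
cap [ 512.58890829 -194.64082065  165.        ] rod-cap [55.67696808 -5.80058681  7.        ]
139 [419.46189657 252.08529179]
143 [428.45716646 258.53682646]
147 [437.73382702 265.1901785 ]
150 [444.88402222 270.31839953]
153 [452.20600245 275.56982722]
```

servo_tool:
  slide:
    - [0.25,0.9,0]
    - [0.25,0.9,0]
    - [0.25,0.9,0]
    - [0.25,0.9,0]
    - [0.25,0.9,0]
    - [0,0,0]
    - [0,0,0.6]
    - [0,0,0.6]
    - [0,0,0]
    - [0,0,0]
    - [0,0,0]
  spin: [0,0,0,0,0,0,0,0,0,0,0]
  fingers: [0,0,0,0,0,0,0,0,0,0,0]

```text
clock: 8.0
position: [513.0, -194.8, 181.1]
eef_rot: [0.145, 3.137, -0.001]
ft_force: [0.3, -0.3, -0.6]
grip_width: 0.002
grasp_force: 0.0
```

servo_tool:
  slide:
    - [0,0,0.1]
    - [0,0,0.1]
    - [0,0,0]
    - [0,0,0]
  spin: [0,0,0,0]
  fingers: [0,0,0,0]

```text
clock: 8.33
position: [512.7, -194.8, 174.1]
eef_rot: [-0.146, -3.138, 0.0]
ft_force: [0.5, -0.6, -0.2]
grip_width: -0.001
grasp_force: 0.0
```

servo_tool:
  slide:
    - [0,0,0.08]
    - [0,0,0]
    - [0,0,0]
  spin: [0,0,0]
  fingers: [0,0,0]

```text
clock: 8.58
position: [512.7, -194.7, 171.5]
eef_rot: [-0.146, -3.138, -0.0]
ft_force: [0.1, 0.8, -0.7]
grip_width: -0.001
grasp_force: 0.0
```

servo_tool:
  slide:
    - [0,0,0.1]
    - [0,0,0]
    - [0,0,0]
  spin: [0,0,0]
  fingers: [0,0,0]

```text
clock: 8.83
position: [512.6, -194.6, 168.3]
eef_rot: [-0.146, -3.138, -0.0]
ft_force: [0.4, -0.3, 0.4]
grip_width: -0.001
grasp_force: 0.0
```

servo_tool:
  slide:
    - [0,0,0.08]
    - [0,0,0]
    - [0,0,0]
  spin: [0,0,0]
  fingers: [0,0,0]

```text
clock: 9.08
position: [512.6, -194.6, 166.0]
eef_rot: [-0.146, -3.138, -0.0]
ft_force: [0.0, -0.5, -0.2]
grip_width: -0.002
grasp_force: 0.0
```

```bash
python3 - <<'E'
from h import *
s=get_state();print(s["clock"],np.round(s["position"],1),np.round(s["ft_force"],1))
m=vision.camera_model("wrist");im=vision.capture("wrist")
print("cap proj 165",proj(m,[512.6,-194.8,165]))
b=(160,140,360,290)
cv2.imwrite("pics/w4.png",cv2.resize(im[b[1]:b[3],b[0]:b[2],::-1],(800,600),interpolation=cv2.INTER_CUBIC))
E
```

```text
9.0833 [ 512.6 -194.6  166. ] [ 0.  -0.5 -0.2]
cap proj 165 [258.87671158 228.3936316 ]
```

View pics/w4.png

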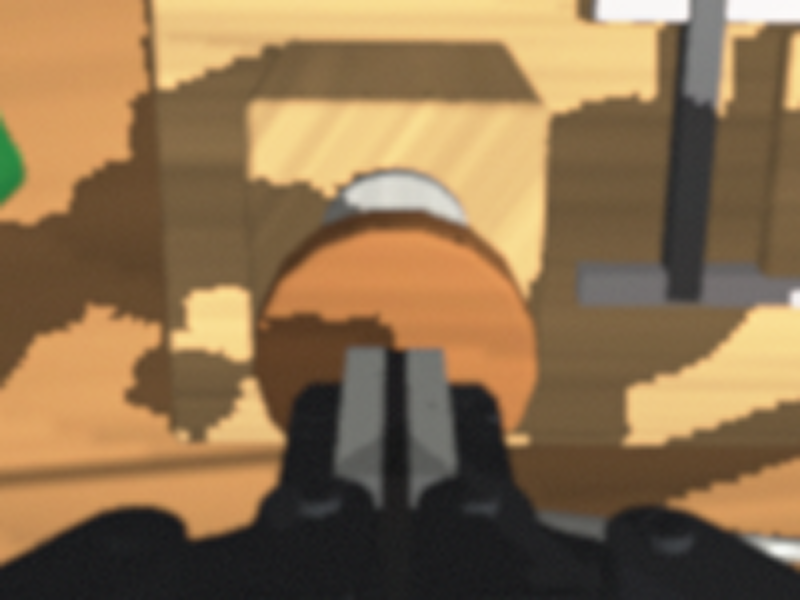

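The fingertips, at crop (395,350), are centred over the cap disc and just above it. I'll keep stepping down until there is contact.

servo_tool:
  slide:
    - [0,0,0.06]
    - [0,0,0]
    - [0,0,0]
  spin: [0,0,0]
  fingers: [0,0,0]

```text
clock: 9.38
position: [512.7, -194.6, 164.3]
eef_rot: [-0.146, -3.138, -0.0]
ft_force: [0.1, -0.8, -0.4]
grip_width: -0.003
grasp_force: 0.0
```

servo_tool:
  slide:
    - [0,0,0.06]
    - [0,0,0]
    - [0,0,0]
  spin: [0,0,0]
  fingers: [0,0,0]

```text
clock: 9.63
position: [512.7, -194.6, 162.4]
eef_rot: [-0.146, -3.138, -0.0]
ft_force: [-0.7, -0.6, -0.6]
grip_width: 0.004
grasp_force: 0.0
```

servo_tool:
  slide:
    - [0,0,0.06]
    - [0,0,0]
    - [0,0,0]
  spin: [0,0,0]
  fingers: [0,0,0]

```text
clock: 9.88
position: [512.7, -194.6, 160.7]
eef_rot: [-0.146, -3.138, -0.0]
ft_force: [-0.1, -0.2, 0.2]
grip_width: -0.003
grasp_force: 0.0
```

servo_tool:
  slide:
    - [0,0,0.06]
    - [0,0,0]
    - [0,0,0]
  spin: [0,0,0]
  fingers: [0,0,0]

```text
clock: 10.13
position: [512.7, -194.6, 158.8]
eef_rot: [-0.146, -3.138, -0.0]
ft_force: [0.8, 0.5, 0.4]
grip_width: 0.003
grasp_force: 0.0
```

servo_tool:
  slide:
    - [0,0,0.06]
    - [0,0,0]
    - [0,0,0]
  spin: [0,0,0]
  fingers: [0,0,0]

```text
clock: 10.38
position: [512.7, -194.6, 157.0]
eef_rot: [-0.146, -3.138, -0.0]
ft_force: [0.8, -0.3, 0.0]
grip_width: -0.002
grasp_force: 0.0
```

```bash
python3 - <<'E'
from h import *
s=get_state();print(s["clock"],np.round(s["position"],1),np.round(s["ft_force"],1))
m=vision.camera_model("wrist");im=vision.capture("wrist")
T=s["position"]
for dx in(-11,0,11):
  for dz in(-8,0,8): print(dx,dz,proj(m,T+[dx,0,dz]))
h=cv2.cvtColor(im,cv2.COLOR_RGB2HSV)
k=((h[...,0]<14)&(h[...,1]>120)).astype(np.uint8);col=k[:,225:300];k[:190]=0;k[260:]=0;k[:,:215]=0;k[:,305:]=0
n,l,st,ce=cv2.connectedComponentsWithStats(k);i=1+np.argmax(st[1:,4]);print(st[i])
print("cap width px at 165:",46*274/np.linalg.norm(np.array([512.6,-194.8,165])-np.array(m["cam_to_world"])[:3,3]))
b=(160,140,360,290)
cv2.imwrite("pics/w5.png",cv2.resize(im[b[1]:b[3],b[0]:b[2],::-1],(800,600),interpolation=cv2.INTER_CUBIC))
b=(200,170,320,350);im=vision.capture("side")
cv2.imwrite("pics/s5.png",cv2.resize(im[240:360,220:320,::-1],None,fx=5,fy=5,interpolation=cv2.INTER_CUBIC))
E
```

```text
10.3833 [ 512.7 -194.6  157. ] [ 0.8 -0.3  0. ]
-11 -8 [257.60340989 208.33109974]
-11 0 [257.56197271 212.86003825]
-11 8 [257.51661955 217.81697968]
0 -8 [259.14723851 223.95086125]
0 0 [259.17494412 229.08909694]
0 8 [259.20521804 234.70364863]
11 -8 [260.63806093 239.03433002]
11 0 [260.73012614 244.73670246]
11 8 [260.83056597 250.95778633]
[ 223  198   73   58 1570]
cap width px at 165: 75.27492696480657
```

View pics/s5.png

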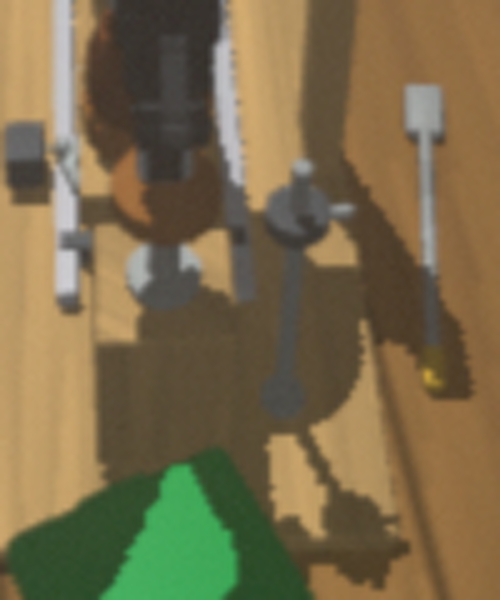

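The side crop shows the fingertips at about (165,178) on or just above the cap. I'll compare the cap's position against the initial side view.

```bash
python3 - <<'E'
from h import *
a=np.load("side.npy");b=vision.capture("side");np.save("side5",b)
s=get_state();print(np.round(s["effort"],2),np.round(s["ft_force"],2),np.round(s["wrist_torque"],2))
for im in(a,b):
    h=cv2.cvtColor(im,cv2.COLOR_RGB2HSV);k=((h[...,0]<14)&(h[...,1]>120));
    print([ (np.where(k[265:300,c])[0]+265).tolist()[-1:] for c in range(244,264)], h[284:296,253,0].tolist(),im[276:300,253,0].tolist())
m=vision.camera_model("side")
print(proj(m,[512.6,-194.8,165]),proj(m,[512.6,-194.8,157]))
E
```

```text
[  0.   -37.52 -31.75  -0.     0.     0.  ] [ 0.32 -0.32  0.05] [ 0.01  0.06 -0.05]
[[], [], [], [], [], [], [], [], [276], [], [], [], [], [], [282], [], [], [], [], [278]] [14, 14, 13, 16, 14, 16, 19, 17, 17, 21, 19, 21] [157, 156, 158, 158, 158, 157, 159, 160, 152, 110, 88, 82, 80, 83, 83, 82, 81, 81, 83, 82, 83, 83, 82, 83]
[[282], [], [270], [], [280], [281], [], [], [], [], [], [], [], [], [], [], [], [], [], []] [13, 15, 13, 15, 13, 15, 15, 12, 20, 17, 21, 25] [71, 80, 81, 82, 83, 82, 82, 82, 83, 85, 81, 82, 81, 79, 81, 82, 81, 83, 82, 80, 80, 81, 80, 83]
[252.49462602 275.64121269] [252.44252443 278.21015738]
```

View pics/w5.png

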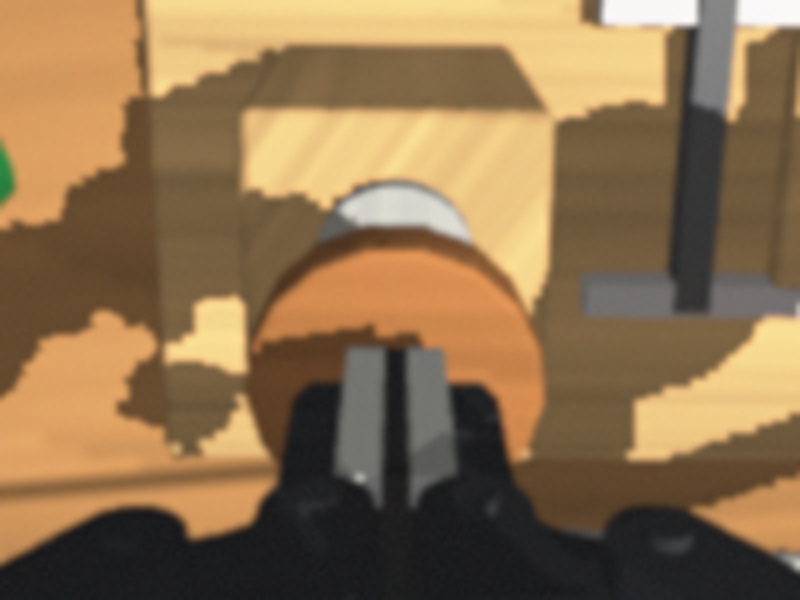

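The cap's image grew only as the camera came closer, so it hasn't moved. Its finger shadow, at about (320,330), is closing on the tip at (395,348), so there's still a gap. I'll keep stepping down.

servo_tool:
  slide:
    - [0,0,0.1]
    - [0,0,0]
    - [0,0,0]
  spin: [0,0,0]
  fingers: [0,0,0]

```text
clock: 10.78
position: [512.6, -194.6, 153.9]
eef_rot: [-0.146, -3.138, -0.001]
ft_force: [0.6, 0.1, -1.1]
grip_width: -0.005
grasp_force: 0.0
```

servo_tool:
  slide:
    - [0,0,0.1]
    - [0,0,0]
    - [0,0,0]
  spin: [0,0,0]
  fingers: [0,0,0]

```text
clock: 11.03
position: [512.6, -194.6, 150.9]
eef_rot: [-0.146, -3.138, -0.0]
ft_force: [0.3, 0.6, -0.1]
grip_width: -0.004
grasp_force: 0.0
```

servo_tool:
  slide:
    - [0,0,0.06]
    - [0,0,0]
    - [0,0,0]
  spin: [0,0,0]
  fingers: [0,0,0]

```text
clock: 11.28
position: [513.0, -194.8, 149.8]
eef_rot: [0.146, 3.138, -0.0]
ft_force: [-0.1, 0.3, 2.5]
grip_width: 0.001
grasp_force: 1.0
```

servo_tool:
  slide:
    - [0,0,0.1]
    - [0,0,0.1]
    - [0,0,0.1]
    - [0,0,0.1]
    - [0,0,0]
    - [0,0,0]
  spin: [0,0,0,0,0,0]
  fingers: [0,0,0,0,0,0]

```text
clock: 11.78
position: [513.1, -194.9, 137.7]
eef_rot: [0.146, 3.137, -0.001]
ft_force: [-0.8, 0.0, 5.1]
grip_width: 0.001
grasp_force: 3.0
```

```bash
python3 - <<'E'
from h import *
from scipy.optimize import minimize_scalar
K=vision.camera_model("wrist")["camera_matrix"];m={"camera_matrix":K,"cam_to_world":np.load("w3T.npy")}
w=np.load("w3.npy");h=cv2.cvtColor(w,cv2.COLOR_RGB2HSV)
k=((h[...,1]<70)&(h[...,2]>85)).astype(np.uint8)
sub=k[196:234,386:428]
print("\n".join("".join(".#"[v] for v in r) for r in sub))
a=np.load("side.npy").astype(float);b=vision.capture("side").astype(float)
s=get_state();print(np.round(s["position"],2),np.round(s["ft_force"],2))
for im in(a,b):
    g=cv2.GaussianBlur(im,(0,0),.7);r=g[...,1]/g[...,0]
    print(np.round(r[278:298,248:260].mean(1),2).tolist())
# predicted circles of collar top for checking the mask
rt=(568.7,-200.3)
for z in(143,146.5,150):
    q=np.array([proj(m,[rt[0]+14*np.cos(t),rt[1]+14*np.sin(t),z]) for t in np.linspace(0,6.28,60)])
    print(z,"u",q[:,0].min()-386,q[:,0].max()-386,"v",q[:,1].min()-196,q[:,1].max()-196)
E
```

```text
##........................................
###.......................................
.####.....................................
..####....................................
....###...................................
......###................#................
.....................########.............
..................#############...........
.................################.........
...............###################........
.............######################.......
.............#######################......
............#########################.....
...........###########################....
..........############################....
..........############################....
.........#############################....
.........#############################....
.........############...##############....
........#######..........#############....
...........................###########....
............................##########....
..............................########....
...............................#######....
.................................####.....
...................###...
[... 361 characters left out ...]

##########################################
#####.####################################
...........###############################
...............###########################
[ 513.09 -194.89  137.76] [-0.17  1.13  6.27]
[0.69, 0.69, 0.69, 0.69, 0.69, 0.7, 0.71, 0.74, 0.77, 0.79, 0.84, 0.91, 0.95, 0.98, 0.99, 0.98, 0.98, 0.98, 0.97, 0.97]
[0.9, 0.9, 0.9, 0.88, 0.84, 0.79, 0.77, 0.76, 0.76, 0.75, 0.76, 0.76, 0.77, 0.8, 0.86, 0.94, 0.97, 0.97, 0.97, 0.97]
143 u 5.266837455260372 36.48043755218214 v 4.0529007686244825 32.819228103597084
146.5 u 7.075234309489076 38.726938012699634 v 5.332170102768913 34.4435198790552
150 u 8.933552327671237 41.03716222784237 v 6.6474530697097975 36.11203978975402
```

servo_tool:
  slide:
    - [0,0,0.08]
    - [0,0,0.08]
    - [0,0,0.06]
    - [0,0,0]
    - [0,0,0]
    - [0,0,0]
  spin: [0,0,0,0,0,0]
  fingers: [0,0,0,0,0,0]

```text
clock: 12.33
position: [513.1, -194.9, 131.5]
eef_rot: [0.146, 3.137, -0.001]
ft_force: [-1.5, 0.7, 8.1]
grip_width: 0.0
grasp_force: 3.8
```

```bash
python3 - <<'E'
from h import *
b=vision.capture("side").astype(float);s=get_state();print(s["clock"],np.round(s["position"],2),np.round(s["ft_force"],2))
g=cv2.GaussianBlur(b,(0,0),.7);r=g[...,1]/g[...,0]
print(np.round(r[278:300,248:260].mean(1),2).tolist())
m=vision.camera_model("side")
for z in(165,153,146.2):print(proj(m,[512.6,-194.8,z-14])[1]-278)
# tray check: push plate / gourd shift top view between now and start
t=vision.capture("top");h=cv2.cvtColor(t,cv2.COLOR_RGB2HSV);a=np.load("top.npy")
mt=vision.camera_model("top");y=np.array([.0893,.996]);x=np.array([.996,-.0893]);O=np.array([528.5,-47.5])
for st in(185,115):
    p=proj(mt,[*(O+y*st),82]).astype(int);print(st,p,"gray start",a[p[1],p[0]-8:p[0]+9].mean(1).astype(int).tolist(),"now",t[p[1],p[0]-8:p[0]+9].mean(1).astype(int).tolist())
E
```

```text
12.3833 [ 513.09 -194.91  131.48] [-1.2   1.1   8.05]
[0.91, 0.9, 0.9, 0.9, 0.9, 0.88, 0.83, 0.78, 0.76, 0.76, 0.76, 0.75, 0.75, 0.76, 0.77, 0.79, 0.85, 0.93, 0.96, 0.97, 0.96, 0.95]
2.1168262329716754
5.879619973142837
7.9824987871335225
185 [229 196] gray start [156, 156, 156, 155, 156, 155, 153, 149, 152, 156, 144, 100, 73, 73, 74, 73, 73] now [156, 155, 155, 156, 155, 156, 155, 156, 156, 155, 156, 155, 157, 157, 156, 156, 156]
115 [250 198] gray start [159, 158, 159, 158, 158, 157, 157, 156, 157, 159, 158, 148, 104, 71, 68, 61, 55] now [158, 158, 158, 157, 158, 157, 154, 147, 151, 156, 147, 105, 76, 73, 72, 74, 73]
```

Depth is about 18.3 mm against a target of about 18.5. The side view and the force agree, and the tray is confirmed home. Now to hold it.

servo_tool:
  slide:
    - [0,0,0.01]
    - [0,0,0]
    - [0,0,0]
    - [0,0,0]
    - [0,0,0]
    - [0,0,0]
    - [0,0,0]
    - [0,0,0]
    - [0,0,0]
    - [0,0,0]
    - [0,0,0]
    - [0,0,0]
    - [0,0,0]
    - [0,0,0]
    - [0,0,0]
    - [0,0,0]
    - [0,0,0]
    - [0,0,0]
    - [0,0,0]
    - [0,0,0]
  spin: [0,0,0,0,0,0,0,0,0,0,0,0,0,0,0,0,0,0,0,0]
  fingers: [0,0,0,0,0,0,0,0,0,0,0,0,0,0,0,0,0,0,0,0]

```text
clock: 14.1
position: [513.1, -194.9, 131.2]
eef_rot: [0.146, 3.137, -0.001]
ft_force: [-1.4, 1.7, 7.8]
grip_width: 0.001
grasp_force: 3.8
```

servo_tool:
  slide:
    - [0,0,0]
    - [0,0,0]
    - [0,0,0]
    - [0,0,0]
    - [0,0,0]
    - [0,0,0]
    - [0,0,0]
    - [0,0,0]
    - [0,0,0]
    - [0,0,0]
    - [0,0,0]
    - [0,0,0]
    - [0,0,0]
    - [0,0,0]
    - [0,0,0]
    - [0,0,0]
    - [0,0,0]
    - [0,0,0]
    - [0,0,0]
    - [0,0,0]
  spin: [0,0,0,0,0,0,0,0,0,0,0,0,0,0,0,0,0,0,0,0]
  fingers: [0,0,0,0,0,0,0,0,0,0,0,0,0,0,0,0,0,0,0,0]

```text
clock: 15.77
position: [513.1, -194.9, 131.2]
eef_rot: [0.146, 3.137, -0.001]
ft_force: [-1.8, 1.7, 7.3]
grip_width: -0.001
grasp_force: 3.8
```

```bash
python3 - <<'E'
from h import *
s=get_state();print(s["clock"],np.round(s["position"],2),np.round(s["ft_force"],2));print(sign_off())
E
```

```text
15.7667 [ 513.1  -194.91  131.23] [-1.84  1.69  7.33]
the job is handed in; nothing more can be done
None
```

I handed the job in at 15.8 s with the tray home and the arm still holding the plunger cap down; by my measurements the cap top is about level with the collar (146–147 mm, good to about 2 mm), held steady for over 3 s, but `sign_off` gave no verdict.

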